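# Open the recessed gas cock with the T-key

## Task

Turn the gas on for this hob: take the T-key from its stand, lower it down the sleeve in the hob plate, feel for the square stem and turn it anticlockwise (seen from above) until the cock is fully open at its stop. Then draw the key out and hang it back on its stand by the cross bar, leaving the cock open and the saucepan, bowl and pepper mill where they are.

Things in the scene. Friction and masses are not known exactly. Their poses are not given: they have to be found in the camera images.
- key: Plain steel T-key, 0.3 to 0.46 kg. Origin at the centre of its cross bar, x along the bar, z up along the shank. Bar 130 mm long, flat-sided, 12 x 12 mm. From its middle a round 10 mm shank runs down to a round socket (30 mm across, 30 mm high) with its mouth facing down, 235 mm below the bar's centre. It starts hanging from the stand by its bar.
- key_socket (a point): Centre of the socket's mouth, on the shank's axis, 235 mm below the bar's centre; axes as the key's. In the mouth is a square hole, 15.5 mm across flats and 20 mm deep, its sides parallel to the key's x and y.
- hob: Steel hob plate, 400 mm (x) by 500 mm (y), fixed on the worktop. Origin at the centre of its underside; its top is 6 mm higher. A burner with a pan support (top 40 mm above the plate) is at x +40, y -115 mm, a control knob (30 mm high) at x -155, y -115 mm, the key sleeve at x -50, y +90 mm.
- sleeve_mouth (a point): Centre of the key sleeve's opening, level with the top of its 84 mm square cover plate, 4 mm above the hob plate's top; axes as the hob's. The opening, 50 mm wide, narrows like a funnel within 14 mm to a straight upright tube of 33 mm bore that ends 185 mm below the hob plate's top. A key let go in it stays there, leaning a few degrees.
- stem_top (a point): Centre of the top of the cock's square brass stem, on the sleeve's axis, 154 mm below sleeve_mouth; axes as the HOB's: the way the square is turned is not given and varies. 14 mm square, its top 4 mm bevelled to 9 mm. A key not lined up stops with its mouth 1 to 3 mm below this point; within 6 degrees (every 90) it drops until its mouth is 20 mm below, its bar's centre 61 mm above sleeve_mouth.
- valve (a joint): Turn of the cock's stem, rad: 0 = shut (its clockwise stop), growing anticlockwise seen from above, 1.571 = fully open (its other stop). Starts at 0 to 0.1. It takes up to about 0.3 N m to turn and stays where it is left. It does not tell how the square is turned in the sleeve.
- stand: Stand of bent steel rod, fixed. Origin on the worktop under the key's place. Two level arms of 8 mm rod at x +42 and -42 mm come from uprights at y +85 mm and point to -y; their top is 256 mm up, their tips (y -34 to -40 mm) turn up by 12 mm. The key hangs between them, its bar across both (along x). Base plate 130 x 160 x 8 mm, centred at y +20 mm.
- key_rest (a point): Where the centre of the key's bar is when it hangs in the middle of its place: 262 mm above the stand's origin. Axes as the stand's: bar along x, way out over the upturned tips to -y, uprights 85 mm to +y.
- saucepan: Steel saucepan, 164 mm across and 85 mm high, on the pan support, its black handle reaching 230 mm out from the centre towards its x. Origin at the centre of its underside. Leave it alone.
- bowl: Steel bowl, 150 mm across and 60 mm high, on the worktop. Origin under its centre. Leave it alone.
- mill: Dark wooden pepper mill, 56 mm across and 178 mm high, on the worktop. Origin under its centre. Leave it alone.

How it is judged:
By the outcome, as a careful person would: the job done as asked, in the order asked, and still so for the second after the job is handed in, with the robot touching nothing.
It also fails if it takes over 72 s, if anything falls off the work surface, if the arm or the gripper's body presses on something with over 40 N, if the wrist force passes 120 N, or if a joint passes its speed limit or range.

## Robot

A 6-joint arm with a two-finger parallel gripper is mounted at the origin on the work surface. World frame = base frame: x ahead of the robot, y to its left, z up, the work surface at z = 0. Lengths are in m, angles in rad, forces in N, time in s.
With the tool pointing down it reaches from about 0.275 to 0.825 m from the base axis. Payload 5.2 kg.
Tool frame: the origin (TCP) lies midway between the tips of the shut fingers; the grasp point (between the pads) lies 19 mm behind it; x points along the fingers, y is the direction in which the jaws open and shut, and the axes are right-handed (so a half turn about x gives the same grasp; the last joint's range is limited). The gripper opens to 93 mm and grips with 3 to 60 N. Pads are 15 mm wide; open, the fingers measure 128 mm over their backs; the gripper's body (75 mm by 188 mm) begins 65 mm behind the grasp point.
Start: joints at [-1.447, 0.259, 1.535, -0, 1.348, -0.203], TCP at [0.177, -0.521, 0.219] pointing down, gripper open.
Joint ranges: [-3.14, 3.14], [-0.91, 2.08], [0.19, 2.58], [-1.22, 4.36], [0.22, 2.71], [-3.12, 3.12]. Speed limits (rad/s): [2.57, 2.57, 3.14, 3.14, 3.14, 3.14].

## Interface

Orientations are given as [roll, pitch, yaw] about the fixed x, y, z axes, in that order (R = Rz(yaw) Ry(pitch) Rx(roll)).
In Python, from station import bot gives the robot as it stands.
- The arm moves only by the shell command python3 -m jog 'ROWS' [FORCE]. ROWS is JSON, a list of rows, each a list of 7 numbers: the shift along the tool's x, y, z in m, then the turn, a rotation vector about the tool's x, y, z in rad, then the closure, from 0 (fully open) to 1 (shut). A call has 1 to 12 rows; each row is the pose to reach, as a shift and turn from the pose commanded when the call began, along the tool's axes at that moment; what a row does not reach only later rows make up. A row lasts 1/8 s, in which the tool goes at most 62.5 mm and 10.7 degrees, less where a joint would pass 70% of its speed; a pose out of reach is approached as far as the arm can. A call with a gripper value outside its range is refused whole. The fingers move at their own pace and stop on an object; FORCE is the grip in N (left out, the last holds). Time passes only in rows, so rows that repeat a pose let the fingers close. It gives the time, the measured TCP pose, the force and the opening at its end, in the units of the state.
- bot.observe(): the state, without advancing time (a new reading comes with each control period).
- bot.capture(name): name is "scene" or "top"; returns (picture, depth): 400x640x3 uint8, blue, green, red; 400x640 float32, m along the optical axis (not along the pixel's ray), 0 where there is no reading.
- bot.calibration(name): a dict with "fov_y" (degrees; the focal length in pixels is half the picture's height over the tangent of half this angle, whatever the lens; pixels are square), "cx", "cy" (the principal point, pixels), "dist_coeffs" ([k1, k2, p1, p2, k3] as OpenCV has them; the pictures are not rectified), "R" (3x3) and "t" (3): a world point X has camera coordinates R X + t. Camera axes: x right, y down, z forward; pixel columns grow to the right and rows downward; lengths in m; the calibration is good to about 2 mm. A picture is of the moment at which its call begins. calibration takes no time and is no camera call.
- bot.hand_in(): hands the job in, once; it reports no verdict.
The state is a dict: "time": time; "joint_pos": joint angles; "dq": joint speeds; "effort": joint torques, N m; "tcp_pos": TCP position; "ee_rot": TCP orientation; "contact_force": force on the tool from outside, world axes, zero at the start; "moment": the same for the moment, N m; "width": opening from 0.0 (shut) to 1.0 (fully open).
Only numpy, scipy, OpenCV 4.12 (cv2) and the standard library are available. Lean on these libraries where they do the work, as an engineer would, in place of code of your own. Each camera call takes 0.05 s, during which the arm holds its last target. There are 200 camera calls.

## Working session

There is one attempt and no reset: what is moved stays moved. The work goes in short steps, Python scripts to look and compute and a shell command to move; the robot and the scene stay as the last step left them, time stands still between calls to the robot, and variables do not carry over. Pictures are saved under pics/ and viewed, about 8 in all and at most 12, crops included, and the job is handed in when it is done.

```bash
ls; mkdir -p pics
python3 - <<'E'
from station import bot
import cv2,numpy as np
s=bot.observe();print({k:np.round(v,3) for k,v in s.items()})
for n in("scene","top"):
    p,d=bot.capture(n);cv2.imwrite(f"pics/{n}0.png",p);np.save(f"{n}0.npy",d)
    c=bot.calibration(n);print(n,c)
E
```

```text
pics
{'time': np.float64(0.0), 'joint_pos': array([-1.447,  0.259,  1.536, -0.   ,  1.348, -0.203]), 'dq': array([-0.001,  0.   , -0.002,  0.001, -0.   ,  0.001]), 'effort': array([ 0.0000e+00, -4.3731e+01, -2.8400e+01,  7.2000e-02,  4.1000e-02,
       -0.0000e+00]), 'tcp_pos': array([ 0.176, -0.52 ,  0.218]), 'ee_rot': array([-1.77 ,  1.569,  1.698]), 'contact_force': array([ 0.477, -0.589, -0.031]), 'moment': array([ 0.051, -0.044, -0.012]), 'width': np.float64(1.001)}
scene {'fov_y': 48.34187879066665, 'cx': 328.22651195147876, 'cy': 195.62492550642227, 'dist_coeffs': array([-0.05956699,  0.        ,  0.        ,  0.        ,  0.        ]), 'R': array([[-0.67573262,  0.73704294,  0.01237446],
       [ 0.37807695,  0.36094006, -0.85251399],
       [-0.63280586, -0.57139301, -0.52255792]]), 't': array([ 0.46727912, -0.11080951,  1.81889104])}
top {'fov_y': 42.26039037868001, 'cx': 312.6397265200866, 'cy': 196.18074372358225, 'dist_coeffs': array([-0.14453915,  0.        ,  0.        ,  0.        ,  0.        ]), 'R': array([[-0.00192512, -0.99995054, -0.00975759],
       [-0.99581264,  0.00280879, -0.09137445],
       [ 0.09139734,  0.00954083, -0.9957688 ]]), 't': array([-0.05588674,  0.61565034,  1.4524584 ])}
```

View pics/scene0.png

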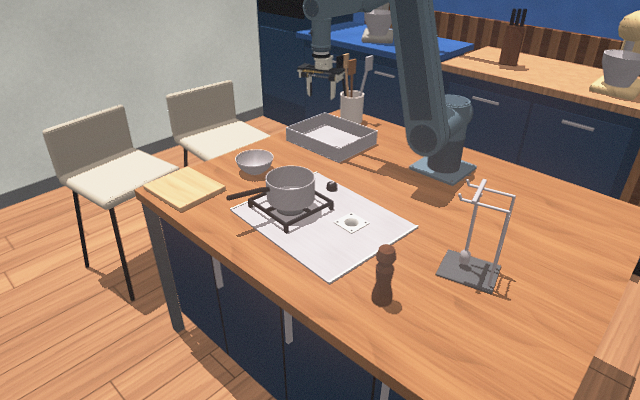

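View pics/top0.png

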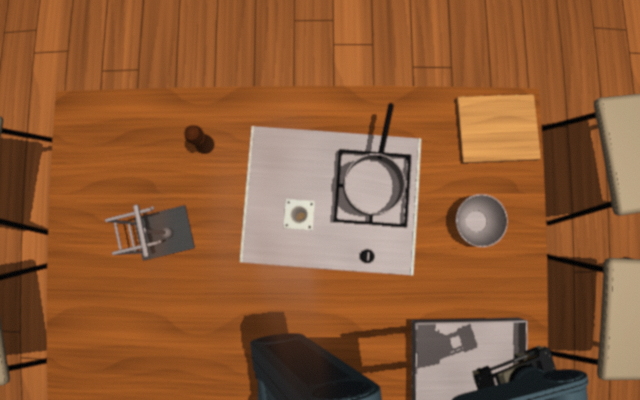

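The scene view shows the stand with the key at about (482,230). In the top view the sleeve plate is at (299,214), the stand arms and key bar are near (130,232), and the hob corners are near (252,127), (421,138), (413,275) and (240,262).

```bash
cat > h.py <<'E'
import numpy as np,cv2
from station import bot
def cam(n):
    c=bot.calibration(n);f=200/np.tan(np.radians(c["fov_y"])/2)
    return np.array([[f,0,c["cx"]],[0,f,c["cy"]],[0,0,1]]),c["dist_coeffs"],np.array(c["R"]),np.array(c["t"])
def rays(n,uv):
    K,D,R,t=cam(n);q=cv2.undistortPoints(np.array(uv,float).reshape(-1,1,2),K,D)[:,0]
    return np.c_[q,np.ones(len(q))],R,t
def at_z(n,uv,z):  # pixels -> world at height z
    r,R,t=rays(n,uv);o=-R.T@t;d=r@R
    return o+d*((z-o[2])/d[:,2])[:,None]
def cloud(n,d,x0,y0,x1,y1):
    v,u=np.mgrid[y0:y1,x0:x1];u=u.ravel();v=v.ravel();z=d[v,u];k=z>0
    r,R,t=rays(n,np.c_[u,v][k]);return (r*z[k][:,None]-t)@R,np.c_[u,v][k]
def proj(n,P):
    K,D,R,t=cam(n);return cv2.projectPoints(np.array(P,float).reshape(-1,1,3),cv2.Rodrigues(R)[0],t,K,D)[0][:,0]
E
python3 - <<'E'
from h import *
d=np.load("top0.npy");p=cv2.imread("pics/top0.png");s=cv2.imread("pics/scene0.png")
# crops
a=cv2.resize(p[195:270,95:205],None,fx=7,fy=7,interpolation=cv2.INTER_CUBIC)[:, :770]
b=cv2.resize(p[190:240,275:325],(525,525),interpolation=cv2.INTER_CUBIC)
cv2.imwrite("pics/stand.png",a);
c=cv2.resize(s[170:300,425:530],None,fx=4.5,fy=4.5,interpolation=cv2.INTER_CUBIC)
m=np.zeros((590,800,3),np.uint8);b=cv2.resize(b,(320,320));c=c[:585,:472];m[:c.shape[0],:c.shape[1]]=c;m[:320,480:800]=b
cv2.imwrite("pics/mix.png",m)
P,uv=cloud("top",d,95,195,205,270)
k=P[:,2]>.2;print("stand high pts",k.sum());
for a_,b_ in zip(P[k],uv[k]):
    if a_[2]>.255: print(b_,a_.round(3))
k=(P[:,2]<.03)&(P[:,2]>.004)
print("base",P[k].min(0),P[k].max(0),np.median(P[k],0))
print("hob corners",at_z("top",[(252,127),(421,138),(413,275),(240,262)],.006).round(3))
P,uv=cloud("top",d,262,230,280,255);print("hob z",np.median(P[:,2]))
P,uv=cloud("top",d,180,115,205,150);k=P[:,2]>.1;print("mill",P[k].mean(0),P[k,2].max())
E
```

```text
stand high pts 691
[135 205] [0.574 0.376 0.262]
[136 205] [0.573 0.372 0.267]
[137 205] [0.574 0.371 0.262]
[133 206] [0.571 0.379 0.27 ]
[134 206] [0.571 0.378 0.263]
[135 206] [0.571 0.376 0.263]
[136 206] [0.571 0.372 0.266]
[137 206] [0.571 0.37  0.265]
[138 206] [0.571 0.369 0.26 ]
[134 207] [0.568 0.377 0.266]
[135 207] [0.568 0.375 0.265]
[136 207] [0.568 0.372 0.267]
[137 207] [0.569 0.371 0.263]
[138 207] [0.568 0.368 0.264]
[152 207] [0.568 0.331 0.268]
[133 208] [0.566 0.381 0.262]
[134 208] [0.566 0.378 0.264]
[135 208] [0.566 0.375 0.266]
[136 208] [0.566 0.372 0.267]
[137 208] [0.566 0.37  0.267]
[138 208] [0.566 0.368 0.263]
[148 208] [0.566 0.345 0.257]
[151 208] [0.566 0.334 0.268]
[152 208] [0.566 0.331 0.268]
[153 208] [0.566 0.33  0.264]
[134 209] [0.563 0.377 0.267]
[135 209] [0.564 0.376 0.263]
[136 209] [0.563 0.371 0.271]
[137 209] [0.563 0.37  0.265]
[138 209] [0.564 0.368 0.263]
[139 209] [0.564 0.367 0.259]
[145 209] [0.564 0.352 0.258]
[151 209] [0.564 0.336 0.259]
[152 209] [0.564 0.335 0.255]
[134 210] [0.561 0.378 0.263]
[135 210] [0.561 0.374 0.268]
[
[... 11003 characters left out ...]
.264]
[147 254] [0.454 0.341 0.268]
[148 254] [0.454 0.342 0.26 ]
[143 255] [0.452 0.353 0.262]
[144 255] [0.452 0.349 0.268]
[145 255] [0.452 0.346 0.269]
[146 255] [0.452 0.344 0.267]
[147 255] [0.452 0.343 0.262]
[148 255] [0.452 0.339 0.267]
[144 256] [0.449 0.349 0.266]
[145 256] [0.449 0.347 0.266]
[146 256] [0.449 0.344 0.267]
[147 256] [0.449 0.342 0.265]
[148 256] [0.449 0.341 0.262]
base [0.40241015 0.25837041 0.00400101] [0.62288169 0.59204918 0.02997999] [0.51355246 0.37117626 0.00720512]
hob corners [[ 0.823  0.122  0.006]
 [ 0.789 -0.377  0.006]
 [ 0.389 -0.346  0.006]
 [ 0.427  0.153  0.006]]
hob z 0.005042434171051058
mill [0.76878198 0.25675073 0.15702423] 0.1839224289885927
```

View pics/stand.png

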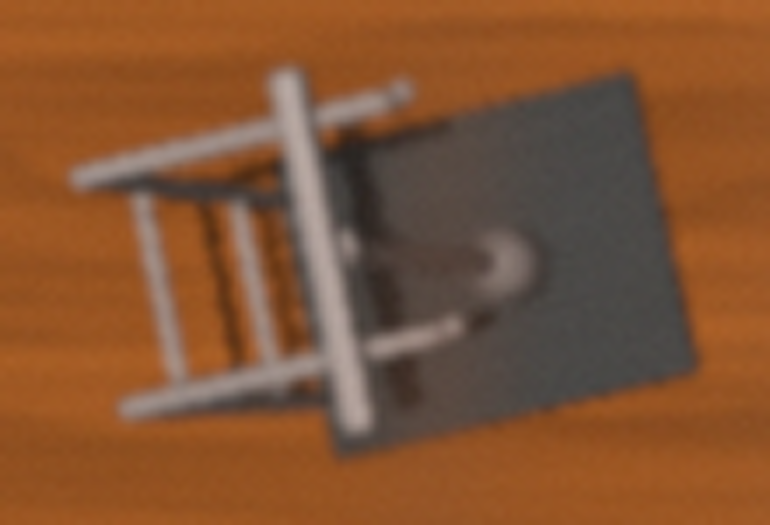

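View pics/mix.png

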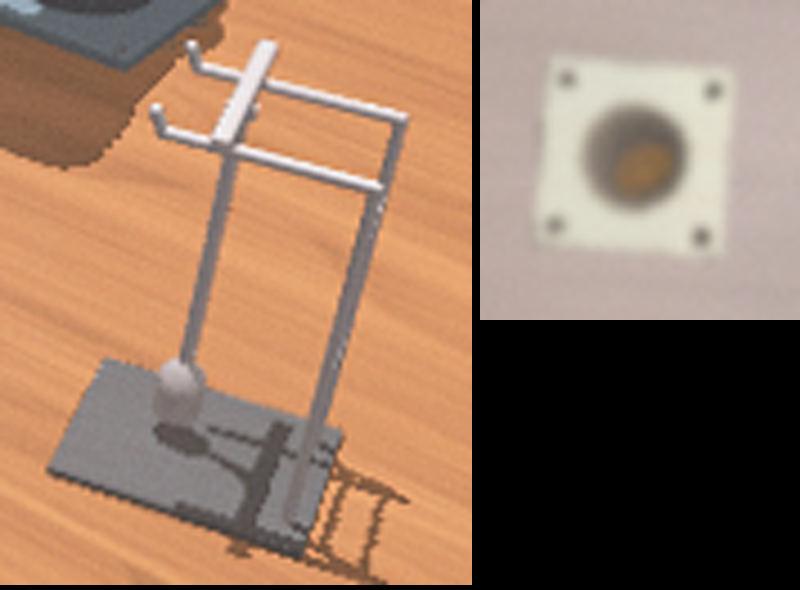

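The stand crop shows the bar lying across both arms at about yaw 13°, with the socket below it near top-view pixel (168,232). The mix crop shows the cover plate centred on about top-view pixel (299.7,214.4), with brass visible in the sleeve. Next I'll refine the fits with both cameras.

Run:
```python
from h import *
from scipy.spatial.transform import Rotation as Ro
d=np.load("top0.npy");p=cv2.imread("pics/top0.png");s=cv2.imread("pics/scene0.png");ds=np.load("scene0.npy")
S=bot.observe();R=Ro.from_euler('xyz',S["ee_rot"]).as_matrix();print("tool axes cols\n",R.round(3))
for n,D,box in(("top",d,(125,200,155,262)),("scene",ds,(465,170,492,215))):
    P,uv=cloud(n,D,*box)
    # bar: points above z .26 near line
    c=np.array([.511,.3595]);u=np.array([np.cos(.224),np.sin(.224)]);v=np.array([-u[1],u[0]])
    q=P[:,:2]-c;k=(P[:,2]>.259)&(abs(q@v)<.014)&(abs(q@u)<.08)
    Q=P[k];m=Q.mean(0);w=np.linalg.svd(Q-m,full_matrices=False)[2][0];w*=np.sign(w[0]);l=(Q-m)@w
    mid=m+w*(l.max()+l.min())/2
    print(n,"bar n",k.sum(),"mid",mid.round(4),"yaw",np.degrees(np.arctan2(w[1],w[0])).round(2),"tilt",w[2].round(3),"len",np.ptp(l).round(4),"ztop",np.percentile(Q[:,2],[50,90]).round(4))
    # socket
    P,uv=cloud(n,D,*((155,215,180,245) if n=="top" else (450,240,475,275)))
    q=P[:,:2]-np.array([.511,.3595]);k=(P[:,2]>.03)&(P[:,2]<.09)&(np.hypot(*q.T)<.04);print(" socket",k.sum(),P[k].mean(0).round(4),P[k].min(0).round(3),P[k].max(0).round(3))
# sleeve plate: threshold cream (top)
for n,I,box in(("top",p,(270,185,330,245)),("scene",s,(325,205,375,240))):
    x0,y0,x1,y1=box;c=I[y0:y1,x0:x1].astype(int);yel=(c[...,2]+c[...,1])//2-c[...,0]
    b=(c[...,1]-c[...,2])
    print(n,"plate vs hob colour",c[2,2],np.percentile(b,[5,50,95]))
    m=((b>np.percentile(b,50)+8)&(c[...,1]>150)).astype(np.uint8)
    ct=max(cv2.findContours(m,0,2)[0],key=cv2.contourArea);h=cv2.convexHull(ct)
    q=cv2.approxPolyDP(h,4,True)[:,0]+[x0,y0];r=cv2.minAreaRect(ct);print(q.tolist(),cv2.contourArea(h),(np.array(r[0])+[x0,y0]).round(2),r[1])
    print(at_z(n,q,.01).round(4).tolist(), at_z(n,[np.array(r[0])+[x0,y0]],.01).round(4))
g=at_z("top",[(252,127),(421,138),(413,275),(240,262)],.006);ctr=g.mean(0);y=np.degrees(np.arctan2(*(g[0]-g[3])[1::-1]));y2=np.degrees(np.arctan2(*(g[0]-g[1])[1::-1]))-90
print("hob",ctr,y,y2)
a=np.radians((y+y2)/2);print("sleeve pred",ctr[:2]+np.array([[np.cos(a),-np.sin(a)],[np.sin(a),np.cos(a)]])@[-.05,.09])
```

```text
tool axes cols
 [[-0.     0.321 -0.947]
 [ 0.002 -0.947 -0.321]
 [-1.    -0.002 -0.   ]]
top bar n 301 mid [0.5112 0.3592 0.2657] yaw 13.64 tilt 0.002 len 0.1292 ztop [0.2659 0.2692]
 socket 103 [0.5118 0.3549 0.0571] [0.498 0.343 0.03 ] [0.527 0.372 0.084]
scene bar n 140 mid [0.5119 0.3631 0.2687] yaw 13.4 tilt -0.024 len 0.1287 ztop [0.2693 0.2709]
 socket 162 [0.517  0.3644 0.0546] [0.497 0.347 0.03 ] [0.527 0.377 0.089]
top plate vs hob colour [161 168 186] [-18. -16.  -3.]
[[286, 199], [313, 202], [311, 228], [284, 226]] 804.0 [298.64 214.05] (28.783809661865234, 29.06879425048828)
[[0.6092, 0.02, 0.01], [0.6003, -0.0582, 0.01], [0.5251, -0.0523, 0.01], [0.531, 0.0256, 0.01]] [[ 0.5655 -0.0166  0.01  ]]
scene plate vs hob colour [229 228 237] [-9. -6.  0.]Traceback (most recent call last):
  File "<stdin>", line 22, in <module>
ValueError: max() iterable argument is empty
```

```bash
python3 -m jog '[[-0.06,0,0,0,0,0,0],[-0.12,0,0,0,0,0,0],[-0.181,0,0,0,0,0,0],[-0.181,-0.043,-0.0355,0.02,0,0,0],[-0.181,-0.086,-0.071,0.04,0,0,0],[-0.181,-0.129,-0.1065,0.06,0,0,0],[-0.181,-0.172,-0.142,0.08,0,0,0],[-0.181,-0.215,-0.1775,0.091,0,0,0],[-0.181,-0.258,-0.213,0.091,0,0,0],[-0.181,-0.301,-0.2485,0.091,0,0,0],[-0.181,-0.344,-0.284,0.091,0,0,0],[-0.181,-0.387,-0.3195,0.091,0,0,0]]' 60
cat >> h.py <<'E'
from scipy.spatial.transform import Rotation as Ro
def show(x,y,z,yaw):  # displacement in tool axes to TCP goal; yaw (deg) of tool y
    S=bot.observe();R=Ro.from_euler('xyz',S["ee_rot"]).as_matrix()
    cy=np.degrees(np.arctan2(R[1,1],R[0,1]))
    print("t",round(float(S["time"]),2),"tcp",S["tcp_pos"].round(4),"down",R[:,0].round(3),"yaw",cy.round(2),"q",S["joint_pos"].round(2),"w",round(float(S["width"]),3),"F",S["contact_force"].round(1),"M",S["moment"].round(2))
    print("rows d",(R.T@(np.array([x,y,z])-S["tcp_pos"])).round(4),"rx",-np.radians((yaw-cy+180)%360-180).round(4))
E
python3 -c "
from h import *
show(.5115,.3605,.40,-76.5)"
```

```text
time: 1.6
tcp_pos: [0.355, -0.05, 0.3995]
ee_rot: [2.221, 1.571, -0.685]
contact_force: [1.0, 0.2, 0.4]
width: 1.0
t 1.6 tcp [ 0.355  -0.05    0.3995] down [ 0. -0. -1.] yaw -76.52 q [-0.45 -0.17  1.56 -0.    1.75  0.88] w 1.0 F [1.  0.2 0.4] M [ 0.01 -0.03 -0.  ]
rows d [-0.0005 -0.3627 -0.2479] rx -0.0003
```

```bash
python3 -m jog '[[0,-0.045,-0.031,0,0,0,0],[0,-0.09,-0.062,0,0,0,0],[0,-0.136,-0.093,0,0,0,0],[0,-0.181,-0.124,0,0,0,0],[0,-0.227,-0.155,0,0,0,0],[0,-0.272,-0.186,0,0,0,0],[0,-0.317,-0.217,0,0,0,0],[0,-0.363,-0.248,0,0,0,0],[0.03,-0.363,-0.248,0,0,0,0],[0.06,-0.363,-0.248,0,0,0,0],[0.08,-0.363,-0.248,0,0,0,0],[0.08,-0.363,-0.248,0,0,0,0]]'; python3 -c "
from h import *
show(.5115,.3605,.245,-76.5)
p,d=bot.capture('scene')
pts=proj('scene',[(.5115,.3605,.268)]);print(pts)
cv2.imwrite('pics/s2.png',cv2.resize(p[90:240,400:560],None,fx=3.7,fy=3.7,interpolation=cv2.INTER_CUBIC))
"
```

```text
time: 3.1
tcp_pos: [0.5103, 0.3587, 0.3173]
ee_rot: [0.203, 1.566, -2.703]
contact_force: [-0.8, 0.6, -0.4]
width: 1.004
t 3.1 tcp [0.5103 0.3587 0.3173] down [-0.005 -0.002 -1.   ] yaw -76.49 q [ 0.43  0.36  1.16 -0.    1.63  1.77] w 1.004 F [-0.8  0.6 -0.4] M [ 0.02  0.   -0.01]
rows d [ 0.0722 -0.0016 -0.0019] rx 0.0003
[[478.67169376 189.54876645]]
```

View pics/s2.png

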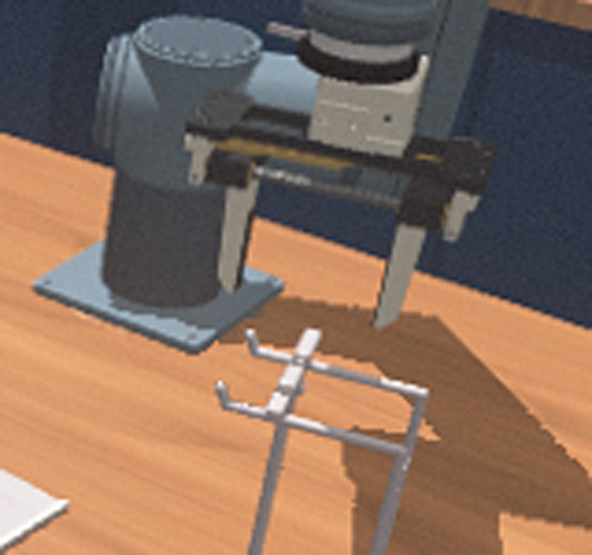

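The open jaws straddle the bar, with the fingers at crop (232,285) and (385,320) and the bar at (295,370). Now I'll descend and grip.

```bash
python3 -m jog '[[0.025,-0.001,-0.001,0,0,0,0],[0.05,-0.0015,-0.0015,0,0,0,0],[0.073,-0.0015,-0.002,0,0,0,0],[0.073,-0.0015,-0.002,0,0,0,0],[0.073,-0.0015,-0.002,0,0,0,0.6],[0.073,-0.0015,-0.002,0,0,0,1],[0.073,-0.0015,-0.002,0,0,0,1],[0.073,-0.0015,-0.002,0,0,0,1],[0.073,-0.0015,-0.002,0,0,0,1],[0.073,-0.0015,-0.002,0,0,0,1]]' 60; python3 -c "
from h import *
show(.5115,.3605,.245,-76.5)"
```

```text
time: 4.4
tcp_pos: [0.5128, 0.361, 0.2466]
ee_rot: [0.088, 1.571, -2.818]
contact_force: [1.2, -0.2, -0.3]
width: 0.405
t 4.4 tcp [0.5128 0.361  0.2466] down [-0. -0. -1.] yaw -76.49 q [0.44 0.38 1.29 0.   1.47 1.77] w 0.405 F [ 1.2 -0.2 -0.3] M [-0.01 -0.02 -0.02]
rows d [0.0016 0.0002 0.0014] rx 0.0001
```

```bash
python3 -m jog '[[0.001,0,0,0,0,0,1],[0.001,0,0,0,0,0,1],[0.001,0,0,0,0,0,1],[0.001,0,0,0,0,0,1],[0.001,0,0,0,0,0,1],[0.001,0,0,0,0,0,1],[0.001,0,0,0,0,0,1]]' 60; python3 -c "
from h import *
show(.5115,.3605,.245,-76.5)"
```

```text
time: 5.28
tcp_pos: [0.5128, 0.3611, 0.2456]
ee_rot: [-0.753, 1.571, 2.625]
contact_force: [-0.1, 1.3, -1.9]
width: 0.121
t 5.28 tcp [0.5128 0.3611 0.2456] down [-0.  0. -1.] yaw -76.49 q [0.44 0.38 1.29 0.   1.47 1.77] w 0.121 F [-0.1  1.3 -1.9] M [0.16 0.03 0.  ]
rows d [0.0006 0.0003 0.0014] rx 0.0002
```

```bash
python3 -m jog '[[-0.012,0,0,0,0,0,1],[-0.024,0,0,0,0,0,1],[-0.036,0.003,0,0,0,0,1],[-0.036,0.03,0.003,0,0,0,1],[-0.036,0.075,0.007,0,0,0,1],[-0.036,0.125,0.012,0,0,0,1],[-0.036,0.18,0.018,0,0,0,1],[-0.036,0.235,0.023,0,0,0,1],[-0.036,0.29,0.029,0,0,0,1],[-0.036,0.335,0.033,0,0,0,1],[-0.036,0.365,0.036,0,0,0,1],[-0.036,0.38,0.0375,0,0,0,1]]'; python3 -c "
from h import *
show(.565,-.0176,.28,-76.5)
for n in('scene','top'):
    p,d=bot.capture(n);cv2.imwrite(f'pics/{n}3.png',p);np.save(f'{n}3.npy',d)
a=cv2.imread('pics/scene3.png')[90:250,290:440];b=cv2.imread('pics/top3.png')[170:250,250:350]
m=np.zeros((480,800,3),np.uint8);m[:480,:450]=cv2.resize(a,(450,480),interpolation=2);m[:280,450:]=cv2.resize(b,(350,280),interpolation=2)
cv2.imwrite('pics/m3.png',m)"
```

```text
time: 6.78
tcp_pos: [0.5654, -0.0192, 0.2823]
ee_rot: [2.336, 1.57, -0.572]
contact_force: [-0.7, 1.3, -3.8]
width: 0.128
t 6.78 tcp [ 0.5654 -0.0192  0.2823] down [ 0.001 -0.    -1.   ] yaw -76.61 q [-0.23  0.25  1.39 -0.    1.5   1.11] w 0.128 F [-0.7  1.3 -3.8] M [ 0.13 -0.02 -0.01]
rows d [ 0.0023 -0.0016  0.    ] rx -0.002
```

View pics/m3.png

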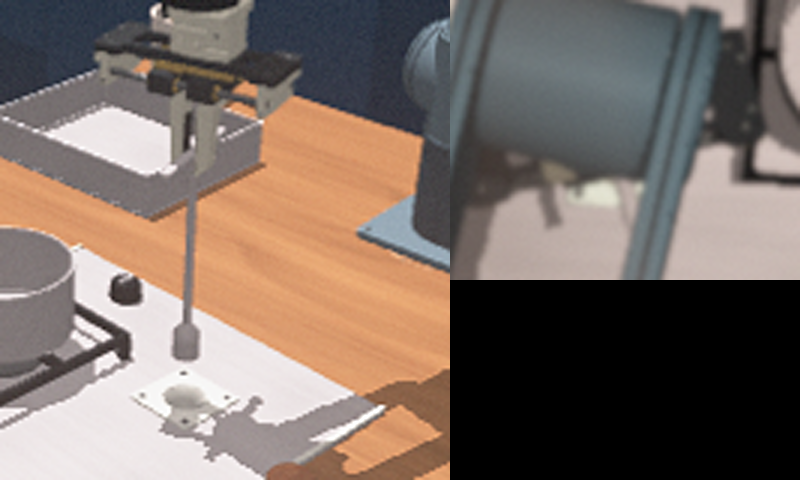

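Run:
```python
from h import *
from scipy.optimize import least_squares
d=np.load("scene3.npy");s=cv2.imread("pics/scene0.png")
P,uv=cloud("scene",d,340,140,366,215)
q=np.hypot(P[:,0]-.565,P[:,1]+.018)
for lo,hi,r in((.062,.088,.015),(.10,.15,.005),(.17,.23,.005)):
    k=(q<.04)&(P[:,2]>lo)&(P[:,2]<hi);Q=P[k]
    c=-cam("scene")[2].T@cam("scene")[3]
    f=least_squares(lambda a:np.hypot(Q[:,0]-a[0],Q[:,1]-a[1])-r,Q[:,:2].mean(0)+ (np.array([.565,-.018])-c[:2])/1.5*r*.7,loss="soft_l1",f_scale=.002)
    print(lo,hi,k.sum(),Q.mean(0).round(4),"axis",f.x.round(4),"rms",np.sqrt(np.mean(f.fun**2)).round(4))
k=(q<.04);print("lowest socket z",np.percentile(P[k&(P[:,2]>.04),2],[1,5]))
# plate in scene0
c=s[200:245,320:385].astype(int);b=c[...,1]-c[...,2]+0.0
b=cv2.GaussianBlur(b.astype(np.float32),(3,3),0)
print(np.percentile(b,[5,50,80,95,99]))
m=(b>np.percentile(b,50)+3).astype(np.uint8);ct=max(cv2.findContours(m,0,2)[0],key=cv2.contourArea);h=cv2.convexHull(ct)[:,0]+[320,200]
W=at_z("scene",h,.01)[:,:2].astype(np.float32);r=cv2.minAreaRect(W);print("plate scene",r)
p=cv2.imread("pics/top0.png");c=p[185:245,270:330].astype(int);b=(c[...,1]-c[...,2]).astype(np.float32)
m=((b>np.percentile(b,50)+6)).astype(np.uint8);ct=max(cv2.findContours(m,0,2)[0],key=cv2.contourArea);h=cv2.convexHull(ct)[:,0]+[270,185]
print("plate top",cv2.minAreaRect(at_z("top",h,.01)[:,:2].astype(np.float32)))
g=at_z("top",[(252,127),(421,138),(413,275),(240,262)],.006);ct=g.mean(0);e=g[0]+g[1]-g[2]-g[3];a=np.arctan2(e[1],e[0])
print("hob",ct,np.degrees(a),ct[:2]+np.array([[np.cos(a),-np.sin(a)],[np.sin(a),np.cos(a)]])@[-.05,.09])
```

```text
0.062 0.088 54 [ 0.5697 -0.01    0.0769] axis [ 0.5609 -0.0182] rms 0.0017
0.1 0.15 54 [ 0.5652 -0.0159  0.1203] axis [ 0.5635 -0.0167] rms 0.0023
0.17 0.23 56 [ 0.5644 -0.0165  0.2009] axis [ 0.5617 -0.0184] rms 0.0018
lowest socket z [0.06715309 0.07335856]
[-9.75   -6.6875 -6.25   -1.45   -0.4375]
plate scene ((0.5600980520248413, -0.01856255531311035), (0.08368957787752151, 0.0833379328250885), 85.00004577636719)
plate top ((0.5650932192802429, -0.01652950793504715), (0.08555987477302551, 0.0859781950712204), 86.01869201660156)
hob [ 0.60705646 -0.11215458  0.006     ] -4.492940571147872 [ 0.56426037 -0.01851434]
```

```bash
python3 -m jog '[[0.01,-0.001,0.001,0,0,0,1],[0.025,-0.001,0.001,0,0,0,1],[0.04,-0.001,0.001,0,0,0,1],[0.053,-0.001,0.001,0,0,0,1],[0.06,-0.001,0.001,0,0,0,1],[0.068,-0.001,0.001,0,0,0,1],[0.075,-0.001,0.001,0,0,0,1],[0.08,-0.001,0.001,0,0,0,1],[0.08,-0.001,0.001,0,0,0,1]]'; python3 -c "
from h import *
show(.5642,-.0185,.20,-76.5)"
```

```text
time: 8.0
tcp_pos: [0.5639, -0.0165, 0.2013]
ee_rot: [-0.574, 1.57, 2.803]
contact_force: [0.3, 0.2, -4.5]
width: 0.12
t 8.0 tcp [ 0.5639 -0.0165  0.2013] down [-0.  0. -1.] yaw -76.5 q [-0.23  0.3   1.53  0.    1.32  1.11] w 0.12 F [ 0.3  0.2 -4.5] M [-0.01 -0.06  0.07]
rows d [0.0013 0.002  0.0001] rx 0.0001
```

```bash
python3 -m jog '[[0.008,0,0,0,0,0,1],[0.016,0,0,0,0,0,1],[0.026,0,0,0,0,0,1],[0.036,0,0,0,0,0,1],[0.046,0,0,0,0,0,1],[0.056,0,0,0,0,0,1],[0.056,0,0,0,0,0,1]]'; python3 -c "
from h import *
show(.5642,-.0185,.20,-76.5)"
```

```text
time: 8.88
tcp_pos: [0.5634, -0.0164, 0.1445]
ee_rot: [-0.456, 1.569, 2.921]
contact_force: [0.3, -0.1, -4.4]
width: 0.12
t 8.88 tcp [ 0.5634 -0.0164  0.1445] down [-0.002  0.    -1.   ] yaw -76.49 q [-0.23  0.34  1.61 -0.    1.19  1.11] w 0.12 F [ 0.3 -0.1 -4.4] M [ 0.04 -0.25 -0.02]
rows d [-0.0555  0.0022 -0.0002] rx 0.0001
```

```bash
python3 -m jog '[[0.01,0,0,0,0,0,1],[0.02,0,0,0,0,0,1],[0.03,0,0,0,0,0,1],[0.04,0,0,0,0,0,1],[0.05,0,0,0,0,0,1],[0.058,0,0,0,0,0,1],[0.062,0,0,0,0,0,1],[0.062,0,0,0,0,0,1]]'; python3 -c "
from h import *
show(.5642,-.0185,.20,-76.5)"
```

```text
time: 9.88
tcp_pos: [0.5639, -0.0165, 0.0834]
ee_rot: [-0.429, 1.57, 2.948]
contact_force: [0.3, -0.2, -4.0]
width: 0.122
t 9.88 tcp [ 0.5639 -0.0165  0.0834] down [-0.  0. -1.] yaw -76.49 q [-0.23  0.41  1.68 -0.    1.06  1.11] w 0.122 F [ 0.3 -0.2 -4. ] M [ 0.08 -0.23 -0.02]
rows d [-0.1166  0.002   0.0002] rx 0.0002
```

```bash
python3 -m jog '[[0.003,0,0,0,0,0,1],[0.006,0,0,0,0,0,1],[0.008,0,0,0,0,0,1],[0.01,0,0,0,0,0,1],[0.01,0,0,0,0,0,1]]'; python3 -c "
from h import *
show(.5642,-.0185,.20,-76.5)"; python3 -m jog '[[0.001,0,0,0,0,0,1],[0.002,0,0,0,0,0,1],[0.003,0,0,0,0,0,1],[0.003,0,0,0,0,0,1]]'
```

```text
time: 10.5
tcp_pos: [0.5639, -0.0165, 0.0735]
ee_rot: [-0.466, 1.571, 2.912]
contact_force: [1.2, 0.4, -4.8]
width: 0.119
t 10.5 tcp [ 0.5639 -0.0165  0.0735] down [-0.  0. -1.] yaw -76.49 q [-0.23  0.42  1.69  0.    1.03  1.11] w 0.119 F [ 1.2  0.4 -4.8] M [ 0.05 -0.11  0.01]
rows d [-0.1265  0.002   0.0002] rx 0.0002
time: 11.0
tcp_pos: [0.5641, -0.0165, 0.0707]
ee_rot: [2.831, 1.571, -0.074]
contact_force: [0.4, 1.0, -3.9]
width: 0.122
```

```bash
for i in 1 2 3; do python3 -m jog '[[0.001,0,0,0,0,0,1],[0.002,0,0,0,0,0,1],[0.002,0,0,0,0,0,1]]' | egrep 'tcp_pos|contact'; done
```

```text
tcp_pos: [0.5641, -0.0165, 0.0687]
contact_force: [1.2, 0.6, -2.7]
tcp_pos: [0.5642, -0.0165, 0.0668]
contact_force: [0.0, -0.0, -0.5]
tcp_pos: [0.5642, -0.0165, 0.0649]
contact_force: [-0.0, 0.7, 2.1]
```

```bash
python3 -m jog '[[0.001,0,0,0,0,0,1],[0.002,0,0,0,0,0,1],[0.002,0,0,0,0,0,1]]' | egrep 'tcp_pos|contact';for i in 1 2 3; do python3 -m jog '[[0,0,0,0.05,0,0,1],[0,0,0,0.1,0,0,1],[0,0,0,0.15,0,0,1],[0,0,0,0.15,0,0,1]]' | egrep 'tcp_pos|contact'; python3 -c "
from h import *
print(bot.observe()['moment'].round(2),bot.observe()['joint_pos'][5].round(3))"; done
```

```text
tcp_pos: [0.5642, -0.0165, 0.0629]
contact_force: [0.8, 0.1, 4.2]
tcp_pos: [0.5629, -0.0162, 0.0613]
contact_force: [2.3, 0.7, -4.8]
[ 0.09 -0.41  0.01] 1.258
tcp_pos: [0.5633, -0.0164, 0.0618]
contact_force: [1.2, 0.2, -5.2]
[-0.02 -0.44 -0.07] 1.407
tcp_pos: [0.5634, -0.0164, 0.062]
contact_force: [0.8, 0.5, -6.1]
[-0.01 -0.37  0.31] 1.556
```

The key dropped, since Fz returned to the key's weight. It then reached the shut stop, with Mz at 0.31. Next I'll ease back and seat it fully.

```bash
python3 -m jog '[[0.001,0,0,-0.04,0,0,1],[0.003,0,0,-0.06,0,0,1],[0.005,0,0,-0.06,0,0,1],[0.006,0,0,-0.06,0,0,1]]' | egrep 'tcp_pos|contact';for i in 1 2 3; do python3 -m jog '[[0.001,0,0,0,0,0,1],[0.002,0,0,0,0,0,1],[0.002,0,0,0,0,0,1]]' | egrep 'tcp_pos|contact';  done; python3 -c "
from h import *
show(.5642,-.0185,.20,-76.5)"
```

```text
tcp_pos: [0.5644, -0.0166, 0.0571]
contact_force: [0.0, 0.4, 3.7]
tcp_pos: [0.5642, -0.0165, 0.0548]
contact_force: [0.2, -0.1, 4.6]
tcp_pos: [0.5655, -0.0168, 0.0544]
contact_force: [-0.1, 0.2, 13.3]
tcp_pos: [0.5669, -0.0171, 0.0542]
contact_force: [-1.0, 0.0, 22.9]
t 15.62 tcp [ 0.5669 -0.0171  0.0542] down [ 0.007 -0.002 -1.   ] yaw -98.83 q [-0.23  0.44  1.7  -0.    0.99  1.5 ] w 0.122 F [-1.   0.  22.9] M [0.15 0.18 0.14]
rows d [-0.1458  0.0018  0.0015] rx -0.3897
```

```bash
python3 -m jog '[[-0.003,0,0,-0.08,0,0,1],[-0.004,0,0,-0.18,0,0,1],[-0.004,0,0,-0.28,0,0,1],[-0.004,0,0,-0.38,0,0,1],[-0.004,0,0,-0.48,0,0,1],[-0.004,0,0,-0.58,0,0,1],[-0.004,0,0,-0.68,0,0,1],[-0.004,0,0,-0.78,0,0,1],[-0.004,0,0,-0.88,0,0,1],[-0.004,0,0,-0.98,0,0,1],[-0.004,0,0,-1.08,0,0,1]]' >/dev/null; python3 -c "
from h import *
show(.5642,-.0185,.20,-76.5)"
for i in 1 2 ; do python3 -m jog '[[0,0,0,-0.05,0,0,1],[0,0,0,-0.1,0,0,1],[0,0,0,-0.15,0,0,1],[0,0,0,-0.15,0,0,1]]' >/dev/null;python3 -c "
from h import *
show(.5642,-.0185,.20,-76.5)"; done
```

```text
t 17.0 tcp [ 0.564  -0.0163  0.0545] down [ 0.     0.001 -1.   ] yaw -36.84 q [-0.23  0.44  1.7   0.    0.99  0.42] w 0.126 F [0.2 0.3 3.1] M [ 0.14 -0.37 -0.36]
rows d [-0.1455  0.0014  0.0016] rx 0.6922
t 17.5 tcp [ 0.5639 -0.0163  0.0545] down [-0.     0.001 -1.   ] yaw -28.43 q [-0.23  0.44  1.7   0.    0.99  0.27] w 0.124 F [0.4 0.8 3.3] M [ 0.23 -0.35 -0.26]
rows d [-0.1455  0.0012  0.0017] rx 0.8389
t 18.0 tcp [ 0.5639 -0.0163  0.0546] down [-0.  0. -1.] yaw -19.87 q [-0.23  0.44  1.7   0.    0.99  0.12] w 0.12 F [1.  1.  3.3] M [ 0.23 -0.34 -0.27]
rows d [-0.1454  0.001   0.0019] rx 0.9884
```

```bash
for i in 1 2 3; do python3 -m jog '[[0,0,0,-0.04,0,0,1],[0,0,0,-0.08,0,0,1],[0,0,0,-0.08,0,0,1]]' >/dev/null;python3 -c "
from h import *
show(.5642,-.0185,.20,-76.5)"|head -1; done
```

```text
t 18.38 tcp [ 0.5639 -0.0164  0.0545] down [-0.  0. -1.] yaw -15.3 q [-0.23  0.44  1.71  0.    0.99  0.04] w 0.124 F [0.8 0.8 2.7] M [ 0.25 -0.32 -0.3 ]
t 18.75 tcp [ 0.5639 -0.0164  0.0546] down [-0.  0. -1.] yaw -10.71 q [-0.23  0.44  1.71  0.    0.99 -0.04] w 0.122 F [0.9 0.2 3. ] M [ 0.34 -0.37 -0.35]
t 19.12 tcp [ 0.5639 -0.0164  0.0545] down [-0.  0. -1.] yaw -6.13 q [-0.23  0.44  1.71  0.    0.99 -0.12] w 0.121 F [1.2 0.2 3.1] M [ 0.29 -0.38 -0.3 ]
```

```bash
for i in 1 2 3 4; do python3 -m jog '[[0,0,0,-0.03,0,0,1],[0,0,0,-0.06,0,0,1],[0,0,0,-0.06,0,0,1]]' >/dev/null;python3 -c "
from h import *
show(.5642,-.0185,.20,-76.5)"|head -1; done
```

```text
t 19.5 tcp [ 0.5638 -0.0165  0.0545] down [-0.  0. -1.] yaw -2.57 q [-0.23  0.44  1.71  0.    0.99 -0.18] w 0.119 F [0.7 1.3 2. ] M [ 0.33 -0.4  -0.27]
t 19.88 tcp [ 0.5639 -0.0165  0.0546] down [-0.  0. -1.] yaw 0.89 q [-0.23  0.44  1.7   0.    0.99 -0.24] w 0.125 F [1.3 1.1 0.5] M [ 0.34 -0.34 -0.3 ]
t 20.25 tcp [ 0.5639 -0.0165  0.0546] down [-0.  0. -1.] yaw 4.33 q [-0.23  0.44  1.71 -0.    0.99 -0.3 ] w 0.122 F [0.7 2.  0.6] M [ 0.33 -0.3  -0.26]
t 20.62 tcp [ 0.5639 -0.0165  0.0546] down [-0.  0. -1.] yaw 7.77 q [-0.23  0.44  1.7  -0.    0.99 -0.36] w 0.123 F [ 0.4  0.3 -0.4] M [ 0.41 -0.31 -0.32]
```

```bash
for i in 1 2 3 4; do python3 -m jog '[[0,0,0,-0.03,0,0,1],[0,0,0,-0.06,0,0,1],[0,0,0,-0.06,0,0,1]]' >/dev/null;python3 -c "
from h import *
show(.5642,-.0185,.20,-76.5)"|head -1; done; python3 -c "
from h import *
p,d=bot.capture('scene');np.save('scene4.npy',d);cv2.imwrite('pics/s4.png',cv2.resize(p[130:240,290:420],(780,600)[0:2],interpolation=cv2.INTER_CUBIC)[:600])"
```

```text
t 21.0 tcp [ 0.5639 -0.0165  0.0546] down [-0.  0. -1.] yaw 11.19 q [-0.23  0.44  1.7   0.    0.99 -0.42] w 0.123 F [ 0.   1.4 -0.2] M [ 0.35 -0.27 -0.47]
t 21.38 tcp [ 0.5639 -0.0165  0.0546] down [-0.  0. -1.] yaw 14.62 q [-0.23  0.44  1.7   0.    0.99 -0.48] w 0.123 F [-0.6  0.8 -1.6] M [ 0.3  -0.31 -0.71]
t 21.75 tcp [ 0.5639 -0.0165  0.0546] down [-0.  0. -1.] yaw 18.06 q [-0.23  0.44  1.7   0.    0.99 -0.54] w 0.121 F [-0.3  1.1 -1.7] M [ 0.32 -0.28 -0.9 ]
t 22.12 tcp [ 0.5639 -0.0165  0.0546] down [-0.  0. -1.] yaw 21.51 q [-0.23  0.44  1.7   0.    0.99 -0.6 ] w 0.125 F [ 0.5  1.  -2.3] M [ 0.3  -0.21 -1.01]
```

View pics/s4.png

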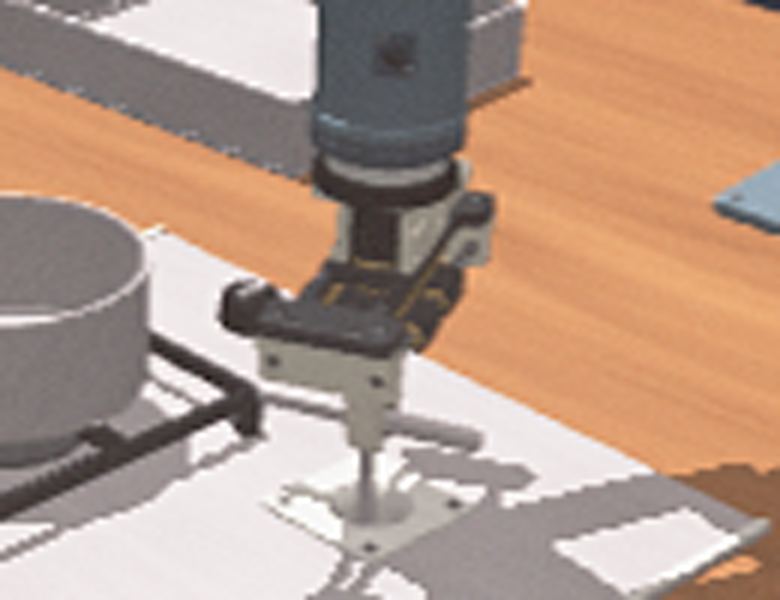

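The picture shows the key upright in the sleeve, with the bar from crop (265,400) to (480,440). The torque climbed to 1.0 N m over the last 10°, so the cock is at its open stop. I'll unwind the twist and then draw the key out.

```bash
for i in 1 2 ; do python3 -m jog '[[0,0,0,0.05,0,0,1],[0,0,0,0.1,0,0,1],[0,0,0,0.15,0,0,1],[0,0,0,0.15,0,0,1]]' >/dev/null;python3 -c "
from h import *
show(.5642,-.0185,.20,-76.5)"|head -1; done; python3 -m jog '[[0,0,0,0.03,0,0,1],[0,0,0,0.06,0,0,1],[0,0,0,0.06,0,0,1]]' >/dev/null; python3 -c "
from h import *
show(.5642,-.0185,.20,-76.5)"|head -1
```

```text
t 22.68 tcp [ 0.5639 -0.0164  0.0546] down [-0. -0. -1.] yaw 12.99 q [-0.23  0.44  1.7  -0.    0.99 -0.45] w 0.121 F [ 0.2  1.  -1.2] M [ 0.43 -0.22 -0.16]
t 23.18 tcp [ 0.5639 -0.0165  0.0546] down [-0. -0. -1.] yaw 4.44 q [-0.23  0.44  1.7  -0.    0.99 -0.3 ] w 0.122 F [ 0.5  1.  -1.4] M [ 0.31 -0.26  0.06]
t 23.55 tcp [ 0.5639 -0.0165  0.0546] down [-0. -0. -1.] yaw 0.85 q [-0.23  0.44  1.7  -0.    0.99 -0.24] w 0.119 F [ 1.1  1.  -2.2] M [ 0.29 -0.22  0.04]
```

```bash
python3 -m jog '[[-0.005,0,0,0,0,0,1],[-0.01,0,0,0,0,0,1],[-0.015,0,0,0,0,0,1],[-0.02,0,0,0,0,0,1],[-0.025,0,0,0,0,0,1],[-0.025,0,0,0,0,0,1]]' >/dev/null; python3 -c "
from h import *
show(.5642,-.0185,.28,-76.5)"|head -1; python3 -m jog '[[-0.01,0,0,0,0,0,1],[-0.025,0,0,0,0,0,1],[-0.04,0,0,0,0,0,1],[-0.06,0,0,0,0,0,1],[-0.08,0,0,0,0,0,1],[-0.1,0,0,0,0,0,1],[-0.12,0,0,0,0,0,1],[-0.14,0,0,0,0,0,1],[-0.16,0,0,0,0,0,1],[-0.18,0,0,0,0,0,1],[-0.205,0,0,0,0,0,1],[-0.205,0,0,0,0,0,1]]' >/dev/null;python3 - <<'E'
from h import *
show(.5128,.3611,.29,-76.5)
p,d=bot.capture('scene');np.save('scene5.npy',d);cv2.imwrite('pics/s5.png',cv2.resize(p[80:240,290:430],(525,600),interpolation=cv2.INTER_CUBIC))
S=bot.observe();c=S["tcp_pos"]+[0,0,.0165];P,uv=cloud("scene",d,290,80,430,240);q=P-c
k=(np.hypot(q[:,0],q[:,1])>.012)&(np.hypot(q[:,0],q[:,1])<.075)&(abs(q[:,2])<.009)
Q=P[k];m=Q.mean(0);w=np.linalg.svd(Q-m,full_matrices=False)[2][0];print(k.sum(),m.round(4),"bar yaw",np.degrees(np.arctan2(w[1],w[0])).round(1),w.round(3))
l=(Q-m)@w;print("ends",(m+w*l.min()).round(4),(m+w*l.max()).round(4))
for lo,hi,r in((-.233,-.207,.015),(-.19,-.13,.005),(-.12,-.05,.005)):
    kk=(np.hypot(q[:,0],q[:,1])<.05)&(q[:,2]>lo)&(q[:,2]<hi);print(lo,kk.sum(),np.median(P[kk],0).round(4) if kk.any() else 0)
E
```

```text
t 24.3 tcp [ 0.5642 -0.0166  0.0802] down [ 0.001 -0.    -1.   ] yaw 0.86 q [-0.23  0.41  1.68 -0.    1.05 -0.24] w 0.121 F [-0.8  0.3 -3.5] M [ 0.14 -0.08 -0.02]
t 25.8 tcp [ 0.5651 -0.0169  0.2877] down [ 0.006 -0.002 -1.   ] yaw 0.86 q [-0.23  0.25  1.38 -0.    1.51 -0.24] w 0.118 F [ 0.3 -0.6 -4.1] M [ 0.02 -0.11  0.03]
rows d [-0.0032 -0.0466 -0.3787] rx 1.3502
134 [ 0.5705 -0.0117  0.3062] bar yaw -88.6 [ 0.024 -1.     0.002]
ends [0.5691 0.0468 0.3062] [ 0.5723 -0.0842  0.3064]
-0.233 56 [ 0.576  -0.0107  0.0835]
-0.19 54 [ 0.5668 -0.0167  0.139 ]
-0.12 66 [ 0.5677 -0.0162  0.2159]
```

View pics/s5.png

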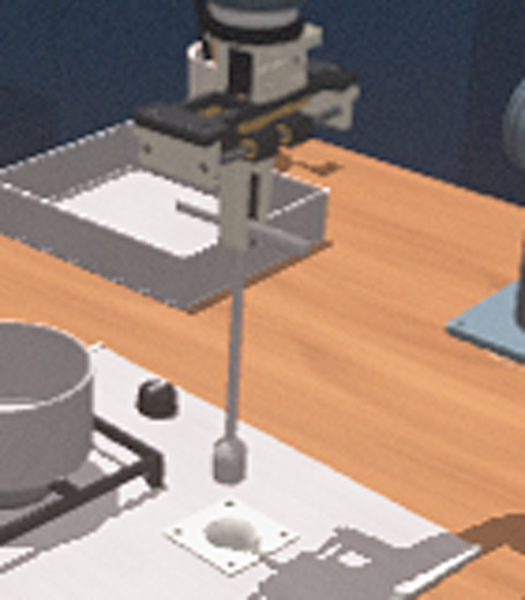

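The key is out and hangs straight, with its bar at 91.4° against the tool at 90.9°, so the grip hasn't slipped. Now back to the stand.

```bash
python3 -m jog '[[0,-0.001,-0.015,0.1,0,0,1],[0,-0.003,-0.04,0.22,0,0,1],[0,-0.007,-0.075,0.36,0,0,1],[0,-0.01,-0.11,0.5,0,0,1],[0,-0.014,-0.145,0.64,0,0,1],[0,-0.017,-0.18,0.78,0,0,1],[0,-0.02,-0.215,0.92,0,0,1],[0,-0.024,-0.25,1.06,0,0,1],[0,-0.027,-0.28,1.2,0,0,1],[0,-0.029,-0.295,1.3,0,0,1],[0,-0.029,-0.3,1.35,0,0,1],[0,-0.029,-0.3,1.35,0,0,1]]' >/dev/null;python3 - <<'E'
from h import *
show(.5128,.3611,.2877,-76.9)
E
```

```text
t 27.35 tcp [0.5297 0.2832 0.2832] down [-0.002 -0.001 -1.   ] yaw -76.41 q [ 0.31  0.32  1.29 -0.    1.53  1.64] w 0.121 F [-1.  -0.8 -4.6] M [-0.08 -0.04  0.  ]
rows d [-0.0045 -0.0796 -0.0019] rx 0.0086
```

```bash
python3 -m jog '[[0,-0.015,-0.001,0.009,0,0,1],[0,-0.035,-0.001,0.009,0,0,1],[0,-0.055,-0.002,0.009,0,0,1],[0,-0.07,-0.002,0.009,0,0,1],[0,-0.08,-0.002,0.009,0,0,1],[0,-0.08,-0.002,0.009,0,0,1],[0.01,-0.08,-0.002,0.009,0,0,1],[0.02,-0.08,-0.002,0.009,0,0,1],[0.028,-0.08,-0.002,0.009,0,0,1],[0.028,-0.08,-0.002,0.009,0,0,1]]' >/dev/null;python3 - <<'E'
from h import *
show(.5128,.3611,.2456,-76.9)
E
```

```text
t 28.6 tcp [0.5133 0.3607 0.2554] down [-0.002 -0.001 -1.   ] yaw -77.03 q [ 0.44  0.38  1.27 -0.    1.49  1.78] w 0.126 F [ 0.8 -0.5 -3.8] M [ 0.07  0.03 -0.02]
rows d [ 0.0098 -0.0005  0.0004] rx -0.0024
```

```bash
python3 -m jog '[[0.003,0,0,0,0,0,1],[0.006,0,0,0,0,0,1],[0.008,0,0,0,0,0,1],[0.009,0,0,0,0,0,1],[0.009,0,0,0,0,0,1]]' |egrep 'tcp|cont'; python3 -m jog '[[0.001,0,0,0,0,0,1],[0.002,0,0,0,0,0,1],[0.002,0,0,0,0,0,1]]'|egrep 'tcp|cont';python3 - <<'E'
from h import *
show(.5128,.3611,.2456,-76.9)
E
```

```text
tcp_pos: [0.5137, 0.3613, 0.2476]
contact_force: [-0.8, 1.0, -4.7]
tcp_pos: [0.5138, 0.3613, 0.2457]
contact_force: [-0.6, -0.3, -4.7]
t 29.6 tcp [0.5138 0.3613 0.2457] down [ 0.  0. -1.] yaw -77.01 q [0.44 0.39 1.29 0.   1.47 1.78] w 0.121 F [-0.6 -0.3 -4.7] M [-0.01 -0.09 -0.05]
rows d [ 0.0001 -0.      0.001 ] rx -0.0018
```

```bash
for i in 1 2 3 4; do python3 -m jog '[[0.0005,0,0,0,0,0,1],[0.001,0,0,0,0,0,1],[0.001,0,0,0,0,0,1]]'|egrep 'tcp|cont'; done
```

```text
tcp_pos: [0.5138, 0.3613, 0.2455]
contact_force: [-0.6, -0.8, 2.0]
tcp_pos: [0.5139, 0.3614, 0.2454]
contact_force: [-2.6, -1.6, 8.7]
tcp_pos: [0.5139, 0.3614, 0.2453]
contact_force: [-5.6, -2.4, 11.3]
tcp_pos: [0.5139, 0.3614, 0.2453]
contact_force: [-5.2, -2.9, 16.4]
```

The bar rests on the arms at the original height (TCP 0.2455). I'll relieve the force, release and rise.

```bash
python3 -m jog '[[-0.002,0,0,0,0,0,1],[-0.003,0,0,0,0,0,1],[-0.003,0,0,0,0,0,1],[-0.003,0,0,0,0,0,0.8],[-0.003,0,0,0,0,0,0.7],[-0.003,0,0,0,0,0,0.5],[-0.003,0,0,0,0,0,0.3],[-0.003,0,0,0,0,0,0.2],[-0.003,0,0,0,0,0,0.2],[-0.003,0,0,0,0,0,0.2],[-0.003,0,0,0,0,0,0.2]]'; python3 -m jog '[[0,0,0,0,0,0,0.2],[0,0,0,0,0,0,0.2],[-0.01,0,0,0,0,0,0.2],[-0.03,0,0,0,0,0,0.2],[-0.06,0,0,0,0,0,0.2],[-0.1,0,0,0,0,0,0.2],[-0.14,0,0,0,0,0,0.2],[-0.14,-0.0,0,0,0,0,0.2]]'
python3 - <<'E'
from h import *
p,d=bot.capture('scene');t,dt=bot.capture('top');cv2.imwrite('pics/s6f.png',p);cv2.imwrite('pics/t6f.png',t)
m=np.zeros((560,800,3),np.uint8);m[:,:390]=cv2.resize(p[150:300,420:525],(390,560),interpolation=2);m[:250,400:]=cv2.resize(p,(400,250));m[270:520,400:]=cv2.resize(t,(400,250))
cv2.imwrite('pics/m6.png',m)
E
```

```text
time: 32.48
tcp_pos: [0.5137, 0.3613, 0.2447]
ee_rot: [-3.031, 1.571, 0.337]
contact_force: [-0.3, -0.4, -0.5]
width: 0.796
time: 33.48
tcp_pos: [0.5148, 0.3619, 0.3896]
ee_rot: [-2.928, 1.562, 0.44]
contact_force: [-0.1, -0.0, -0.2]
width: 0.806
```

View pics/m6.png

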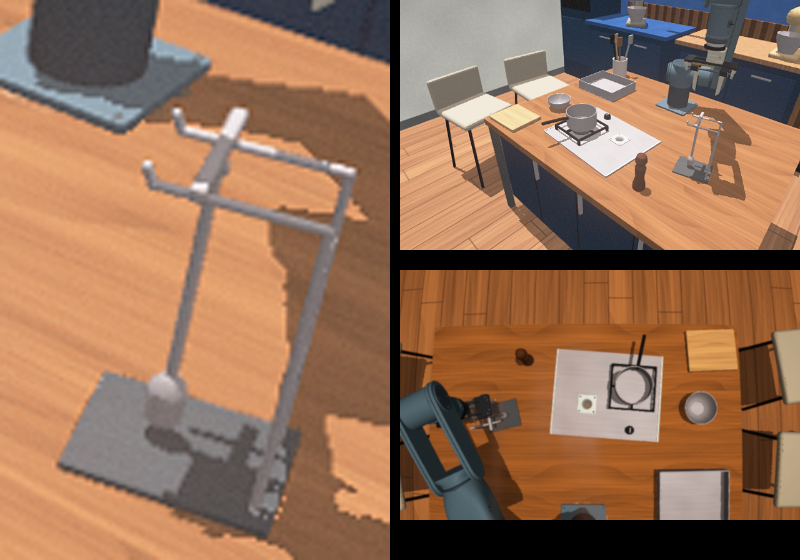

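The key hangs by its bar across both arms, with the bar at crop (220,150) and the socket at (165,400), and the gripper is clear. One quick numeric check of the other objects, then I hand in.

Run:
```python
from h import *
a=cv2.imread("pics/scene0.png").astype(int);b=cv2.imread("pics/s6f.png").astype(int);df=abs(a-b).mean(2)
for n,(x0,y0,x1,y1) in dict(pan=(225,165,335,225),bowl=(230,145,280,180),mill=(365,240,405,310)).items(): print(n,df[y0:y1,x0:x1].mean().round(2),(df[y0:y1,x0:x1]>40).mean().round(4))
show(.5,.36,.4,-77);print(bot.hand_in())
```

```text
pan 1.84 0.0
bowl 1.78 0.0
mill 1.93 0.0
t 33.58 tcp [0.5138 0.3613 0.3851] down [ 0.001  0.    -1.   ] yaw -77.01 q [0.44 0.36 1.   0.   1.78 1.78] w 0.798 F [ 0.6 -0.1  0.1] M [-0.03  0.03 -0.  ]
rows d [-0.015  -0.0018  0.0137] rx -0.0001
the job is handed in; nothing more can be done
None
```

I turned the gas cock anticlockwise to its open stop, then drew the key out and hung it back on its stand. I handed in at about 33.6 s.

- **Finding the stem:** the key dropped onto the square within the first 8.6° of a clockwise search. It seated at TCP height 0.0545 m, as predicted.
- **Opening the cock:** it ran at about 0.3 N m until yaw 8°, then the torque rose to 1.0 N m over the last 14°, which I took as the open stop. I backed off to zero torque within the play of the square before lifting. I had no direct reading of the valve angle, so "fully open" rests on that torque rise and the angle turned. The stop came about 4° or more later than I had estimated, probably from twist in the grip.
- **Rehanging:** the bar met the arms at its original height. The last picture shows it across both arms, with the gripper clear above it and no contact force.
- **Other objects:** the pan, bowl and mill showed no pixel change beyond noise between the first and last scene pictures.

The two cameras disagreed by about 5 mm on the sleeve position, so I used a value between them. The key went in with under 1.5 N of sideways force.

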